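# Load the take-up reel on the studio tape deck

### The job

Mount the empty tape reel on the tape deck's bare spindle, turning it until the slots under its hub drop over the platter's drive lugs and it sits fully home, flat on the platter. Then slide the locking collar over the spindle until it sits on the reel's hub, and let go. Leave the other reel, the solid puck, the microphone, the cassettes and the screwdriver where they are.

Things in the scene. Friction and masses are not known exactly. Their poses are not given: they have to be found in the camera images.
- reel: Empty one-sided aluminium tape reel (180 g) lying hub up: flange plate 120 mm across, 5 mm thick; round hub 52 mm across, its top 32 mm above the underside; bore 18 mm right through. Under the hub four radial slots 7 mm deep, every 90 degrees, about 1 mm to spare on each side of a drive lug. Origin: centre of the underside, z up along the bore, x along a slot.
- collar: The locking collar, a plain steel ring with an open bore (70 g): outside 30 mm, bore 18 mm, 26 mm high, standing on the table. Origin: centre of its underside, z up along the bore. It may stand to the right or to the left of the deck.
- spindle_foot (a point): Foot of the deck's bare spindle, on its axis, level with the top face of the black platter around it (71 mm above the table); axes as the deck's. Four black drive lugs stand on the platter, 6 mm thick and 6 mm high, 90 degrees apart, 21 mm from the axis. Home, the reel's origin is at this point and the collar's 32 mm above it; at a wrong angle the reel rests on the lugs 6 mm too high.
- spindle_top (a point): Top end of the bare spindle, on its axis, 60 mm above spindle_foot. The spindle is a fixed steel shaft 16 mm in diameter; its last 6 mm taper to 8 mm. The platter (90 mm across) is braked and does not turn, and the angle of its lugs about the spindle differs every time and is not given: it must be found by feel or by eye.
- deck: The tape deck, fixed: a box 240 (x) by 340 (y) by 65 mm high. Origin: centre of its underside; x away from the robot, y to the left, z up. Bare spindle at x 20, y -85 mm; at x 20, y +85 mm a full reel is mounted (120 mm across, its hub and spindle up to 60 mm above the deck's top). Along its front a head cover, keys and knobs up to 16 mm high.
- spare_reel: Bystander: a reel full of dark tape, 104 mm in diameter and flat on top, 16 mm high, lying on the table to the right of the deck, nearer or farther than the empty reel. Origin: centre of the underside.
- puck: Bystander: a solid steel puck without a bore, 38 mm in diameter and 22 mm high; it stands on the other side of the deck from the collar. Origin: centre of the underside.
- microphone: Bystander: a table microphone on a round foot of 90 mm diameter, about 140 mm high. Origin: centre of the underside.
- cassette1: Bystander: the lower of two stacked cassette cases, 109 x 70 x 16 mm. Origin: centre of the underside.
- cassette2: Bystander: the upper of the two cassette cases, 109 x 70 x 16 mm. Origin: centre of the underside.
- screwdriver: Bystander: a screwdriver lying left of the deck, handle about 30 mm thick. Origin: under its middle.

How it is judged:
On the way, in this order (a step that is already met when the one before it is completed fails the run):
1. the empty reel is fully home on the bare spindle, flat on the platter with its slots over the lugs (horizontal distance between reel and spindle_foot below 0.003 m and z of reel in the frame of spindle_foot between -0.0025 and 0.0025 m and angle between reel's own z axis and vertical below 0.05 rad), for 0.2 s.
2. the collar is over the spindle and sits on the reel's hub (horizontal distance between collar and spindle_foot below 0.003 m and z of collar in the frame of spindle_foot between 0.0295 and 0.0345 m and angle between collar's own z axis and vertical below 0.05 rad), for 0.2 s.
At the end, for the whole second after the job is handed in: The empty reel is centred on the bare spindle (within 3 mm), level (within 0.05 rad) and its underside within 2.5 mm of the platter's face; the collar is upright (within 0.05 rad) and centred on the spindle (within 3 mm), its underside within 2.5 mm of the hub's top; both are at rest (all of step 1 and all of step 2 and linear speed of each of reel, collar below 0.02 m/s); the robot touches nothing.
It fails at once if the other reel is moved more than 30 mm (distance of spare_reel from where it was at the start of the episode above 0.03 m).
It fails at once if the puck is moved more than 30 mm (distance of puck from where it was at the start of the episode above 0.03 m).
It fails at once if the microphone, a cassette or the screwdriver is moved more than 30 mm (distance of any of microphone, cassette1, cassette2, screwdriver from where it was at the start of the episode above 0.03 m).
It also fails if it takes over 70 s, if anything falls off the work surface, if the arm or the gripper's body presses on something with over 40 N, if the wrist force passes 120 N, or if a joint passes its speed limit or range.

### The arm

A 7-joint arm with a two-finger parallel gripper is mounted at the origin on the work surface. World frame = base frame: x ahead of the robot, y to its left, z up, the work surface at z = 0. Lengths are in m, angles in rad, forces in N, time in s.
With the tool pointing down it reaches from about 0.425 to 0.925 m from the base axis. Payload 6.8 kg.
Tool frame: the origin (TCP) lies between the finger pads; the fingertips stand 17 mm ahead of it and the grasp point (between the pads) lies 2 mm behind it; x points along the fingers, y is the direction in which the jaws open and shut, and the axes are right-handed (so a half turn about x gives the same grasp; the last joint's range is limited). The gripper opens to 85 mm and grips with 20 to 120 N. Pads are 22 mm wide; open, the fingers measure 114 mm over their backs; the gripper's body (76 mm by 85 mm) begins 54 mm behind the grasp point. The pads swing forward as they close: fully open they stand 13 mm farther back than shut.
Start: joints at [-1.26, 0.477, 0.022, 1.555, -0.011, 1.109, -0.083], TCP at [0.274, 0.617, 0.248] pointing down, gripper open.
Joint ranges: [-2.96, 2.96], [-0.34, 2.1], [-1.41, 1.46], [0.24, 2.44], [-1.37, 4.51], [0.17, 1.92], [-2.96, 2.96]. Speed limits (rad/s): [2.39, 2.39, 3.14, 3.14, 3.14, 3.14, 3.14].

### API

Orientations are given as a rotation vector (axis times angle).
In Python, from bench import r gives the robot as it stands. The module is installed in compiled form; this text tells all that it offers.
- The arm moves only by the tool apply_moves, never from a script. Its argument "increments" is text: rows parted by semicolons, each of 7 numbers parted by spaces: the finger opening in mm, from 0 to 85.4, then the shift along the tool's x, y, z normalised to -1 to 1, where 1 is 100 cm, then the turn, a rotation vector about the tool's x, y, z normalised to -1 to 1, where 1 is 0.12 rad. In form: gripper x y z wx wy wz; .... A call has exactly 8 rows; each row shifts and turns the commanded pose from where the row before left it, along the tool's axes as they then stand; what a row does not reach is not made up. A row lasts 1/10 s, in which the tool goes at most 50 mm and 8.59 degrees, less where a joint would pass 70% of its speed; a pose out of reach is approached as far as the arm can. A call with a number of a shift or a turn outside -1 to 1 is refused whole. A call with a gripper value outside its range is refused whole. The fingers move at their own pace and stop on an object; "squeeze" is the grip in N (left out, the last holds). Time passes only in rows, so rows that do not move let the fingers close, or fill a call up. It gives the time, the measured TCP pose, the force and the opening at its end, in the units of the state.
- r.get_obs(): the state, without advancing time (a new reading comes with each control period).
- r.grab_frame(name): name is "scene" or "side" or "wrist"; returns a dict with "color" (384x512x3 uint8, blue, green, red), "fx", "fy", "cx", "cy" (pixels), "k1" (the pictures are not rectified: a ray, as slopes to the right and down, at radius r is drawn at 1 + k1 r^2 times it, then the intrinsics apply), "origin" and "orientation" of the camera in the world. Camera axes: x right, y up, looking along -z (the intrinsics and any distortion apply to the point x, -y, -z); pixel columns grow to the right and rows downward; lengths in m; the calibration is good to about 2 mm. A picture is of the moment at which its call begins. There is no depth.
- r.hand_in(): hands the job in, once; it reports no verdict.
The state is a dict: "clock": time; "joints": joint angles; "qvel": joint speeds; "tau": joint torques, N m; "tcp_pos": TCP position; "orientation": TCP orientation; "contact_force": force on the tool from outside, world axes, zero at the start; "moment": the same for the moment, N m; "grip_width": finger opening in m.
Only numpy, scipy, OpenCV 4.12 (cv2) and the standard library are available. Lean on these libraries where they do the work, as an engineer would, in place of code of your own. Each camera call takes 0.05 s, during which the arm holds its last target. There are 200 camera calls.

## Working session

There is one attempt and no reset: what is moved stays moved. The work goes in short steps, Python scripts to look and compute and a tool call to move; the robot and the scene stay as the last step left them, time stands still between calls to the robot, and variables do not carry over. Pictures are saved under pics/ and viewed, about 8 in all and at most 12, crops included, and the job is handed in when it is done.

Besides the shell and the picture viewer there is one more tool, called after "Emit:" as name(argument=value, ...) on one line, values as JSON. apply_moves: Moves the arm, as the interface text tells. Scaled input: -1 to 1 covers 100 cm each way for a shift and 0.12 rad each way for a turn. Its arguments: {"type":"object","properties":{"increments":{"type":"string"},"squeeze":{"type":"number"}},"required":["increments"]}

```bash
mkdir -p pics; cat > h.py <<'E'
import numpy as np, cv2
from bench import r
from scipy.spatial.transform import Rotation as R
def cam(f):
    o=np.array(f["orientation"],float)
    M=o if o.shape==(3,3) else R.from_rotvec(o).as_matrix()
    return np.array(f["origin"],float),M
def ray(f,u,v):
    xd=(u-f["cx"])/f["fx"]; yd=(v-f["cy"])/f["fy"]; x,y=xd,yd
    for _ in range(20):
        s=1+f["k1"]*(x*x+y*y); x,y=xd/s,yd/s
    o,M=cam(f); return o,M@np.array([x,-y,-1.])
def plane(f,u,v,z):
    o,d=ray(f,u,v); return o+d*(z-o[2])/d[2]
def proj(f,p):
    o,M=cam(f); q=M.T@(np.array(p,float)-o); x,y=q[0]/-q[2],-q[1]/-q[2]
    s=1+f["k1"]*(x*x+y*y); return np.array([f["fx"]*x*s+f["cx"],f["fy"]*y*s+f["cy"]])
E
python3 - <<'E'
from h import *
import pickle
F={n:r.grab_frame(n) for n in("scene","side","wrist")}
pickle.dump(F,open("f0.pkl","wb"))
for n in F:
    f=F[n];print(n,{k:(np.round(v,3).tolist() if k!="color" else v.shape) for k,v in f.items()})
cv2.imwrite("pics/a.png",cv2.resize(F["scene"]["color"],(800,600)))
cv2.imwrite("pics/b.png",cv2.resize(F["side"]["color"],(800,600)))
cv2.imwrite("pics/c.png",F["wrist"]["color"])
print(r.get_obs())
E
```

```text
scene {'color': (384, 512, 3), 'fx': 394.099, 'fy': 394.099, 'cx': 257.439, 'cy': 191.063, 'k1': -0.105, 'origin': [1.092, -0.243, 1.011], 'orientation': [0.488, 0.294, 1.091]}
side {'color': (384, 512, 3), 'fx': 413.827, 'fy': 413.827, 'cx': 258.963, 'cy': 189.481, 'k1': -0.073, 'origin': [0.545, -0.904, 0.75], 'orientation': [0.945, -0.023, -0.1]}
wrist {'color': (384, 512, 3), 'fx': 294.915, 'fy': 294.915, 'cx': 253.408, 'cy': 190.428, 'k1': 0.005, 'origin': [0.209, 0.645, 0.373], 'orientation': [-0.253, -0.162, 1.144]}
{'clock': 0.15, 'joints': array([-1.26004377,  0.47765422,  0.02234405,  1.5561899 , -0.0114711 ,
        1.1093292 , -0.08309537]), 'qvel': array([ 0.00070905, -0.00047665,  0.00091792, -0.00062657, -0.00192268,
        0.00055823,  0.00111644]), 'tau': array([ 2.16080814e-03, -5.96921289e+01,  1.60974909e+00, -2.81491309e+01,
        1.26107663e-02,  6.53688869e-03, -8.43491677e-06]), 'tcp_pos': array([0.27436598, 0.61625459, 0.24753405]), 'orientation': array([ 0.32736942,  1.54589543, -0.32964779]), 'contact_force': array([-0.40763679, -0.30842922,  0.10090794]), 'moment': array([-0.00413495, -0.037016  , -0.03701573]), 'grip_width': 0.08531181786200599}
```

View pics/a.png

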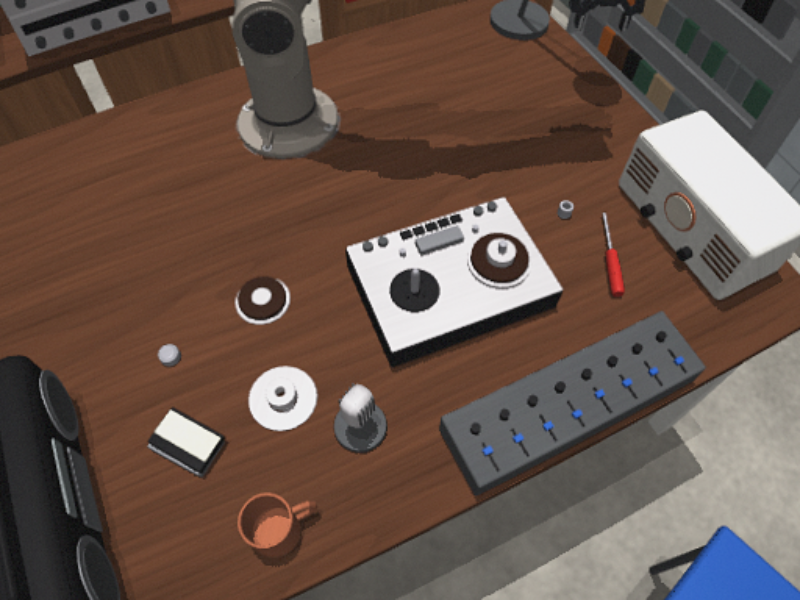

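View pics/b.png

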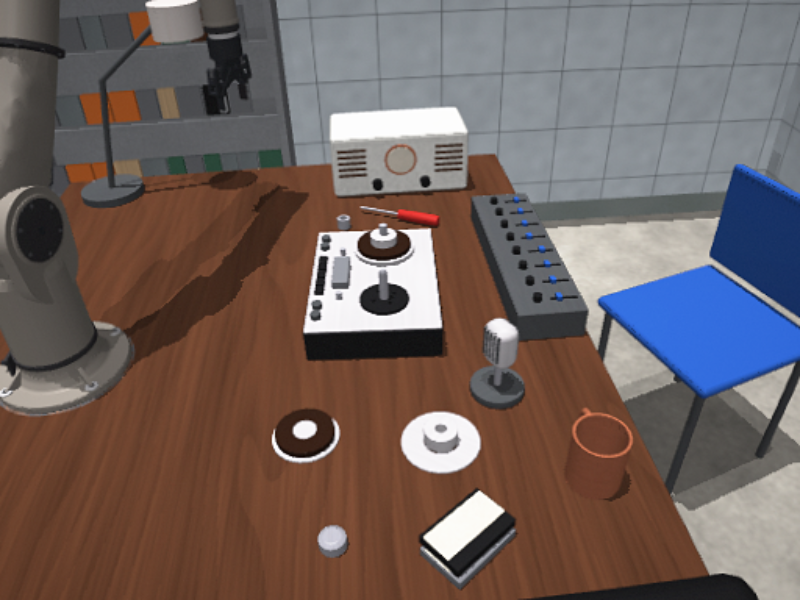

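The scene view shows the empty reel at about (283,397), the collar at (566,209) left of the deck, the puck at (169,354) and the bare spindle at (415,280). The side view shows the reel at (440,440), the collar at (344,221) and the spindle top at (383,273). Next I measure them.

```bash
python3 - <<'E'
from h import *
import pickle
from scipy.optimize import least_squares
F=pickle.load(open("f0.pkl","rb"))
def circ(P):
    P=P[:,:2];s=least_squares(lambda q:np.hypot(*(P-q[:2]).T)-q[2],[*P.mean(0),.05],loss="soft_l1",f_scale=.002).x;return s
S=.64
for n,(u,v) in {"scene":(283,397),"side":(440,440)}.items():
    f=F[n];hsv=cv2.cvtColor(f["color"],cv2.COLOR_BGR2HSV)
    m=((hsv[...,1]<50)&(hsv[...,2]>90)).astype(np.uint8)
    x0,y0=int(u*S),int(v*S);w=np.zeros_like(m);w[y0-32:y0+32,x0-32:x0+32]=1
    c,_=cv2.findContours(m*w,cv2.RETR_EXTERNAL,cv2.CHAIN_APPROX_NONE)
    c=max(c,key=cv2.contourArea)[:,0]
    print(n,"reel",circ(np.array([plane(f,a,b,.004) for a,b in c])).round(4))
def tri(a,b):
    A=[];B=[]
    for n,(u,v) in (("scene",a),("side",b)):
        o,d=ray(F[n],u*S,v*S);d/=np.linalg.norm(d);Q=np.eye(3)-np.outer(d,d);A.append(Q);B.append(Q@o)
    return np.linalg.solve(sum(A),sum(B)).round(4)
print("spindle top",tri((415.5,269),(383.5,271)))
print("collar top",tri((567,205),(344,217.5)), "planes",plane(F["scene"],567*S,205*S,.026).round(4),plane(F["side"],344*S,217.5*S,.026).round(4))
print("puck",plane(F["scene"],169*S,351*S,.022).round(3)," spare",plane(F["scene"],262*S,297*S,.016).round(3)," mic",plane(F["scene"],360*S,430*S,.01).round(3))
# deck top corners
for p in((347,250),(507,199),(561,291),(393,350)):print("deck",plane(F["scene"],p[0]*S,p[1]*S,.065).round(4))
def crop(n,u,v,h,k):
    x,y=int(u*S),int(v*S);return cv2.resize(F[n]["color"][y-h:y+h,x-h:x+h],(k,k),interpolation=cv2.INTER_CUBIC)
top=np.hstack([crop("scene",413,285,28,390),crop("side",384,285,28,390)])
top=(255*np.clip(top/255.,0,1)**.5).astype(np.uint8)
bot=cv2.resize(np.hstack([crop("scene",566,209,14,200),crop("side",344,220,14,200)]),(400,200))
cv2.imwrite("pics/d.png",np.vstack([top,np.hstack([bot,np.zeros((200,380,3),np.uint8)])]))
E
```

```text
scene reel [ 0.6424 -0.2467  0.0593]
side reel [ 0.643  -0.2511  0.0599]
spindle top [0.5796 0.0415 0.126 ]
collar top [0.511  0.433  0.0226] planes [0.5093 0.4334 0.026 ] [0.5137 0.4215 0.026 ]
puck [ 0.479 -0.402  0.022]  spare [ 0.441 -0.21   0.016]  mic [ 0.758 -0.149  0.01 ]
deck [ 0.4448 -0.033   0.065 ]
deck [0.4677 0.3048 0.065 ]
deck [0.6967 0.2819 0.065 ]
deck [ 0.6709 -0.0451  0.065 ]
```

View pics/d.png

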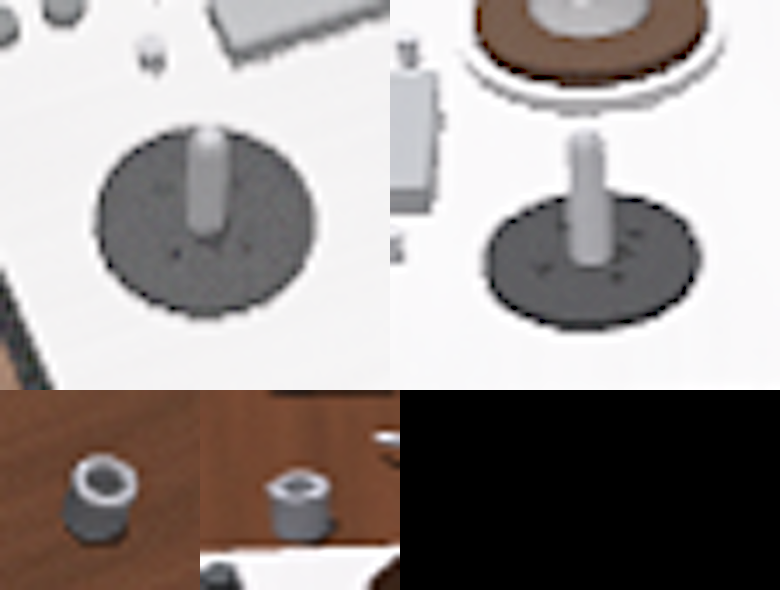

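The crop shows the four lugs faintly around the spindle and the collar's open bore. I'll refine with the wrist camera on the way.

```bash
cat >> h.py <<'E'
def tool():
    o=r.get_obs();return np.array(o["tcp_pos"]),R.from_rotvec(o["orientation"]).as_matrix(),o
def go(p,yaw=None):
    "yaw: world angle (deg) of the jaw axis y"
    t,M,o=tool(); d=M.T@(np.array(p)-t)
    y=np.degrees(np.arctan2(M[1,1],M[0,1]))
    print("t",round(o["clock"],2),"tcp",t.round(4),"jaw yaw",round(y,1),"down",M[:,0].round(4),"F",np.round(o["contact_force"],1),"w",round(o["grip_width"]*1e3,1),"| shift(m, tool)",d.round(4))
    if yaw is not None:
        w=(yaw-y+90)%180-90; print("turn about tool x for yaw: %.3f rad"%(-np.radians(w)))
E
python3 - <<'E'
from h import *
import pickle
F=pickle.load(open("f0.pkl","rb"))
f=F["wrist"];o,M=cam(f);t,T,_=tool()
print("cam in tool",(T.T@(o-t)).round(3),"look",(T.T@M[:,2]*-1).round(3),"imgright",(T.T@M[:,0]).round(3))
print("T",T.round(3)); 
go((.48,.43,.25),90)
go((.55,.04,.30),90)
print(proj(f,t),proj(f,t+T[:,0]*.017))
E
```

```text
cam in tool [-0.125  0.    -0.071] look [ 0.96  -0.001  0.28 ] imgright [0.    1.    0.001]
T [[-0.     0.407  0.914]
 [-0.001  0.914 -0.407]
 [-1.    -0.001  0.   ]]
t 0.15 tcp [0.2744 0.6163 0.2475] jaw yaw 66.0 down [-5.0e-04 -1.4e-03 -1.0e+00] F [-0.4 -0.3  0.1] w 85.3 | shift(m, tool) [-0.0023 -0.0865  0.2636]
turn about tool x for yaw: -0.419 rad
t 0.15 tcp [0.2744 0.6163 0.2475] jaw yaw 66.0 down [-5.0e-04 -1.4e-03 -1.0e+00] F [-0.4 -0.3  0.1] w 85.3 | shift(m, tool) [-0.0518 -0.4144  0.4862]
turn about tool x for yaw: -0.419 rad
[253.48701977 260.52043677] [253.49079633 244.25001425]
```

Emit:
apply_moves(increments="85 0 0 0 -0.875 0 0;85 0 0 0 -0.875 0 0;85 0 0 0 -0.875 0 0;85 0 0 0 -0.875 0 0;85 0 -0.031 0.034 0 0 0;85 0 -0.031 0.034 0 0 0;85 0 -0.031 0.034 0 0 0;85 0 -0.031 0.034 0 0 0")

```text
clock: 0.95
tcp_pos: [0.4117, 0.4914, 0.248]
orientation: [-0.001, 1.571, 0.001]
contact_force: [0.9, 0.7, 0.7]
grip_width: 0.0852
```

Emit:
apply_moves(increments="85 0 -0.031 0.034 0 0 0;85 0 -0.031 0.034 0 0 0;85 0 0 0 0 0 0;85 0 0 0 0 0 0;85 0 0 0 0 0 0;85 0 0 0 0 0 0;85 0 0 0 0 0 0;85 0 0 0 0 0 0")

```text
clock: 1.75
tcp_pos: [0.478, 0.4317, 0.2483]
orientation: [-0.002, 1.571, 0.002]
contact_force: [-0.8, 0.1, 0.3]
grip_width: 0.085
```

```bash
python3 - <<'E'
from h import *
import pickle
f=r.grab_frame("wrist");pickle.dump(f,open("f1.pkl","wb"))
cv2.imwrite("pics/e.png",f["color"])
go((.55,.04,.30),90)
print(proj(f,(.511,.43,.026)))
E
```

```text
t 1.8 tcp [0.4782 0.4315 0.2483] jaw yaw 90.1 down [-2.e-04  1.e-04 -1.e+00] F [-1.2  0.4 -0.6] w 85.0 | shift(m, tool) [-0.0518 -0.3916  0.0709]
turn about tool x for yaw: 0.002 rad
[251.91811056 192.66366398]
```

View pics/e.png

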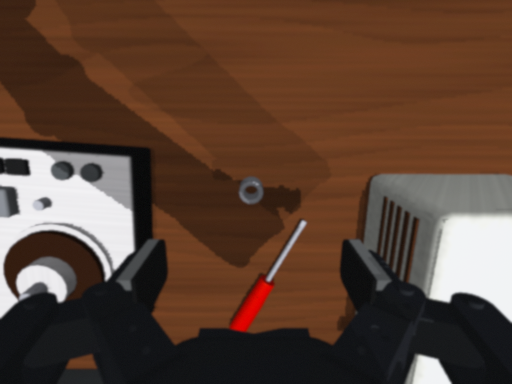

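The collar is at pixel (251,190), and the prediction was (252,193). On to the spindle.

Emit:
apply_moves(increments="85 -0.01 -0.044 0.007 0 0 0;85 -0.01 -0.044 0.007 0 0 0;85 -0.01 -0.044 0.007 0 0 0;85 -0.01 -0.044 0.01 0 0 0;85 -0.01 -0.044 0.01 0 0 0;85 0 -0.044 0.01 0 0 0;85 0 -0.044 0.01 0 0 0;85 0 -0.044 0.01 0 0 0")

```text
clock: 2.6
tcp_pos: [0.5503, 0.0774, 0.2987]
orientation: [-0.001, 1.57, 0.002]
contact_force: [0.1, -0.1, -0.5]
grip_width: 0.0845
```

Emit:
apply_moves(increments="85 0 -0.02 0 0 0 0;85 0 -0.02 0 0 0 0;85 0 0 0 0 0 0;85 0 0 0 0 0 0;85 0 0 0 0 0 0;85 0 0 0 0 0 0;85 0 0 0 0 0 0;85 0 0 0 0 0 0")

```text
clock: 3.4
tcp_pos: [0.5502, 0.0396, 0.2982]
orientation: [-0.002, 1.571, 0.002]
contact_force: [0.5, 0.5, -0.4]
grip_width: 0.0847
```

```bash
python3 - <<'E'
from h import *
import pickle
f=r.grab_frame("wrist");pickle.dump(f,open("f2.pkl","wb"))
g=pickle.load(open("f1.pkl","rb"))
# collar refine
hsv=cv2.cvtColor(g["color"],cv2.COLOR_BGR2HSV)[165:215,225:280]
m=((hsv[...,1]<80)&(hsv[...,2]>60)).astype(np.uint8)
c,_=cv2.findContours(m,cv2.RETR_EXTERNAL,cv2.CHAIN_APPROX_NONE);c=max(c,key=cv2.contourArea)
(u,v),rad=cv2.minEnclosingCircle(c);print("collar",u+225,v+165,rad,plane(g,u+225,v+165,.026).round(4))
go((.6427,-.249,.25),90)
u,v=proj(f,(.578,.041,.071)).astype(int);print(u,v,proj(f,(.5796,.0415,.131)))
im=f["color"][v-60:v+60,u-65:u+65]
im=(255*np.clip(im/255.,0,1)**.5).astype(np.uint8)
cv2.imwrite("pics/f.png",cv2.resize(im,(650,600),interpolation=cv2.INTER_CUBIC)); print("crop origin",u-65,v-60,"x5")
E
```

```text
collar 251.0 190.37037086486816 13.955987930297852 [0.5081 0.4289 0.026 ]
t 3.45 tcp [0.5502 0.0394 0.2983] jaw yaw 90.1 down [-0.  0. -1.] F [ 0.5  0.4 -0.5] w 85.0 | shift(m, tool) [ 0.0482 -0.2886  0.092 ]
turn about tool x for yaw: 0.002 rad
254 187 [255.09942149 204.44742797]
crop origin 189 127 x5
```

View pics/f.png

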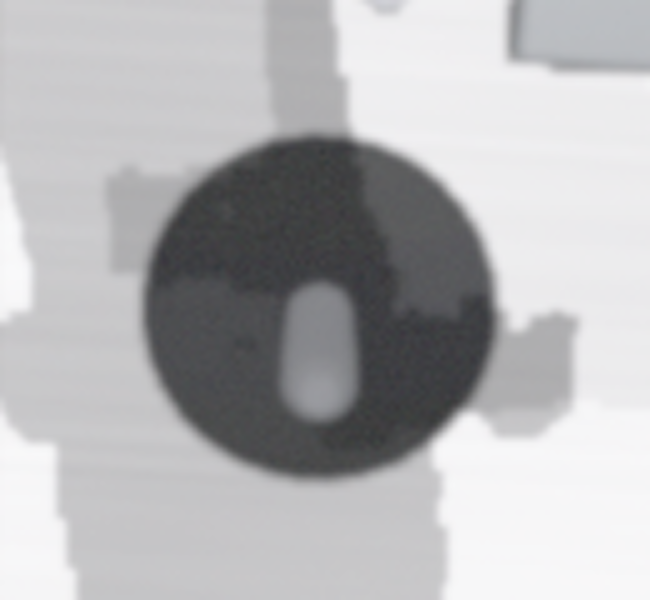

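```bash
python3 - <<'E'
from h import *
import pickle
from scipy.optimize import least_squares
F=pickle.load(open("f0.pkl","rb"));F["w2"]=pickle.load(open("f2.pkl","rb"))
C={}
for n,p0 in (("scene",None),("side",None),("w2",None)):
    f=F[n];u,v=proj(f,(.58,.041,.071)).astype(int);h=60 if n=="w2" else 30
    g=cv2.cvtColor(f["color"],cv2.COLOR_BGR2GRAY)[v-h:v+h,u-h:u+h]
    m=(g<85).astype(np.uint8) if n!="w2" else (g<50).astype(np.uint8)
    m=cv2.morphologyEx(m,cv2.MORPH_CLOSE,np.ones((3,3)))
    c,_=cv2.findContours(m,cv2.RETR_EXTERNAL,cv2.CHAIN_APPROX_NONE);c=max(c,key=cv2.contourArea)
    c=cv2.convexHull(c)[:,0]
    P=np.array([plane(f,a+u-h,b+v-h,.070)[:2] for a,b in c])
    q=least_squares(lambda q:np.hypot(*(P-q[:2]).T)-q[2],[.58,.04,.045],loss="soft_l1",f_scale=.001).x
    print(n,q.round(4),len(c))
    C[n]=q[:2]
for n,l in {"scene":[(261.1,190.35),(271.5,189.5)],"side":[(239.3,192.5),(249.6,193.8),(252.2,187.5),(241.8,186.6)],"w2":[(189+49,127+68.4)]}.items():
    for a in l:
        d=plane(F[n],*a,.075)[:2]-C[n];print(n,d.round(4),np.hypot(*d).round(4),np.degrees(np.arctan2(d[1],d[0]))%90)
E
```

```text
scene [0.5801 0.0399 0.0445] 21
side [0.5804 0.0319 0.0454] 19
w2 [0.5805 0.0384 0.0434] 37
scene [ 0.0132 -0.0184] 0.0227 35.55074297583085
scene [0.0232 0.0088] 0.0249 20.780355279435007
side [-0.0178 -0.012 ] 0.0215 34.04438188064324
side [ 0.01   -0.0217] 0.0239 24.690810476734043
side [0.0195 0.007 ] 0.0208 19.67457056220728
side [-0.0092  0.0151] 0.0177 31.236097227874254
w2 [ 0.0065 -0.0177] 0.0189 20.23988017011483
```

Spindle axis is near (0.5805, 0.0392). Now I hover over the reel.

Emit:
apply_moves(increments="85 0 -0.042 0.008 0 0 0;85 0 -0.042 0.008 0 0 0;85 0 -0.042 0.008 0 0 0;85 0 -0.042 0.008 0 0 0;85 0 -0.042 0.008 0 0 0;85 0.02 -0.039 0.01 0 0 0;85 0.02 -0.038 0.01 0 0 0;85 0.01 0 0 0 0 0")

```text
clock: 4.25
tcp_pos: [0.609, -0.2546, 0.2463]
orientation: [0.002, 1.573, -0.008]
contact_force: [-0.7, -0.3, -0.5]
grip_width: 0.0849
```

Emit:
apply_moves(increments="85 0 0 0 0 0 0;85 0 0 0 0 0 0;85 0 0 0 0 0 0;85 0 0 0 0 0 0;85 0 0 0 0 0 0;85 0 0 0 0 0 0;85 0 0 0 0 0 0;85 0 0 0 0 0 0")

```text
clock: 5.05
tcp_pos: [0.6105, -0.2479, 0.2484]
orientation: [-0.001, 1.571, 0.001]
contact_force: [0.0, 0.2, 0.7]
grip_width: 0.0855
```

```bash
python3 - <<'E'
from h import *
import pickle
from scipy.optimize import least_squares
f=r.grab_frame("wrist");pickle.dump(f,open("f3.pkl","wb"))
g=cv2.cvtColor(f["color"],cv2.COLOR_BGR2HSV)
u,v=proj(f,(.6427,-.248,.004)).astype(int);print(u,v)
m=((g[...,1]<60)&(g[...,2]>90)).astype(np.uint8);w=np.zeros_like(m);w[v-75:v+75,u-75:u+75]=1
c,_=cv2.findContours(m*w,cv2.RETR_EXTERNAL,cv2.CHAIN_APPROX_NONE);c=max(c,key=cv2.contourArea);c=cv2.convexHull(c)[:,0]
P=np.array([plane(f,a,b,.005)[:2] for a,b in c])
q=least_squares(lambda q:np.hypot(*(P-q[:2]).T)-q[2],[.64,-.25,.06],loss="soft_l1",f_scale=.001).x
print(q.round(4),len(c),"resid",np.abs(np.hypot(*(P-q[:2]).T)-q[2]).max())
go((q[0],q[1],.03),90); print(np.round(r.get_obs()["joints"],2))
im=f["color"].copy();cv2.circle(im,tuple(int(a) for a in proj(f,(q[0],q[1],.032))),2,(0,0,255),-1)
cv2.imwrite("pics/g.png",im)
E
```

```text
253 187
[ 0.6432 -0.249   0.0601] 44 resid 0.0006421049877368759
t 5.1 tcp [ 0.6105 -0.2479  0.2483] jaw yaw 90.1 down [ 0.  0. -1.] F [0.2 0.6 0.1] w 85.2 | shift(m, tool) [ 0.2183 -0.0011  0.0326]
turn about tool x for yaw: 0.001 rad
[ 0.08  0.46  0.3   1.61 -0.15  1.09  1.99]
```

View pics/g.png

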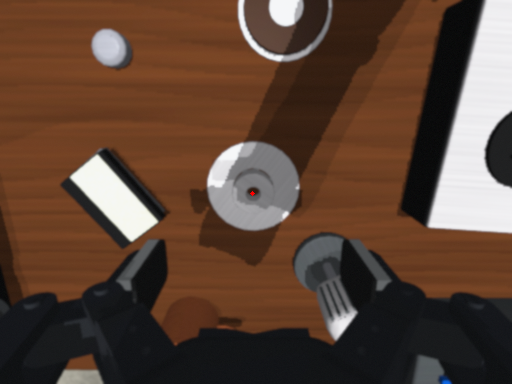

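The reel fit is clean: centre (0.6432, −0.249), with the bore at pixel (253,193). Descending to grip the hub.

Emit:
apply_moves(increments="85 0 -0.001 0.033 0 0 0;85 0.04 0 0 0 0 0;85 0.04 0 0 0 0 0;85 0.04 0 0 0 0 0;85 0.04 0 0 0 0 0;85 0.03 0 0 0 0 0;85 0.02 0 0 0 0 0;85 0.01 0 0 0 0 0", squeeze=60)

```text
clock: 5.9
tcp_pos: [0.6422, -0.2484, 0.0258]
orientation: [-0.0, 1.574, 0.002]
contact_force: [-0.4, 0.4, 0.1]
grip_width: 0.0849
```

Emit:
apply_moves(increments="85 0 0 0 0 0 0;85 0 0 0 0 0 0;40 0 0 0 0 0 0;40 0 0 0 0 0 0;40 0 0 0 0 0 0;40 0 0 0 0 0 0;40 0 0 0 0 0 0;40 0 0 0 0 0 0", squeeze=60)

```text
clock: 6.7
tcp_pos: [0.6445, -0.2492, 0.0298]
orientation: [-0.001, 1.569, 0.0]
contact_force: [-1.2, -0.1, 6.1]
grip_width: 0.0494
```

Emit:
apply_moves(increments="40 0 0 0 0 0 0;40 -0.005 0 0 0 0 0;40 -0.01 0 0 0 0 0;40 -0.02 0 0 0 0 0;40 -0.02 0 0 0 0 0;40 0 0 0 0 0 0;40 0 0 0 0 0 0;40 0 0 0 0 0 0")

```text
clock: 7.5
tcp_pos: [0.6427, -0.2484, 0.0821]
orientation: [-0.0, 1.573, 0.002]
contact_force: [-0.4, 1.1, -1.8]
grip_width: 0.0493
```

```bash
python3 - <<'E'
from h import *
f=r.grab_frame("wrist");s=r.grab_frame("side")
go((.5805,.0392,.25),90)
u,v=proj(s,(.643,-.249,.06)).astype(int)
cv2.imwrite("pics/i.png",np.hstack([cv2.resize(f["color"][130:384,106:406],(400,338)),cv2.resize(s["color"][v-64:v+63,u-75:u+75],(400,338))]))
E
```

```text
t 7.6 tcp [ 0.6427 -0.2485  0.082 ] jaw yaw 90.1 down [-2.1e-03  7.0e-04 -1.0e+00] F [ 0.2  0.2 -2.5] w 49.1 | shift(m, tool) [-0.1677  0.2879 -0.0622]
turn about tool x for yaw: 0.001 rad
```

View pics/i.png

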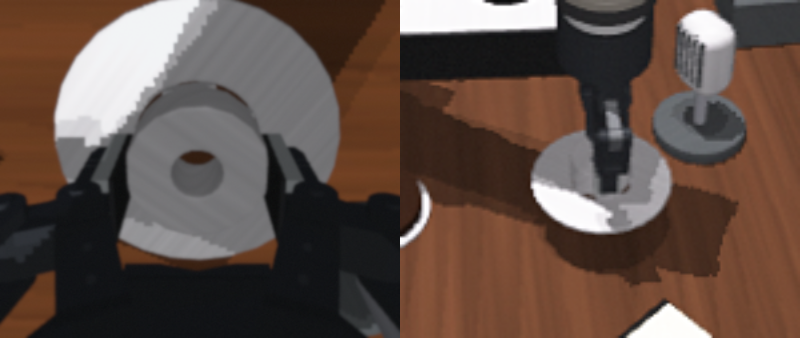

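The reel is held level by its hub (bore at about (197,173) in the crop). Lifting and carrying it to the spindle.

Emit:
apply_moves(increments="40 -0.03 0 0 0 0 0;40 -0.03 0 0 0 0 0;40 -0.03 0 0 0 0 0;40 -0.02 0.01 0 0 0 0;40 0 0.03 -0.006 0 0 0;40 0 0.035 -0.008 0 0 0;40 0 0.035 -0.008 0 0 0;40 0 0.035 -0.008 0 0 0")

```text
clock: 8.4
tcp_pos: [0.6125, -0.1026, 0.1925]
orientation: [-0.001, 1.572, 0.001]
contact_force: [0.2, 0.2, -2.1]
grip_width: 0.0492
```

Emit:
apply_moves(increments="40 0 0.035 -0.008 0 0 0;40 0 0.035 -0.008 0 0 0;40 0 0.035 -0.008 0 0 0;40 0 0.025 -0.008 0 0 0;40 0 0.013 0 0 0 0;40 0 0 0 0 0 0;40 0 0 0 0 0 0;40 0 0 0 0 0 0")

```text
clock: 9.2
tcp_pos: [0.5816, 0.0367, 0.1932]
orientation: [0.0, 1.571, -0.002]
contact_force: [0.1, -0.5, -1.7]
grip_width: 0.0491
```

```bash
python3 - <<'E'
from h import *
f=r.grab_frame("wrist")
go((.5805,.0392,.16),90);print(np.round(r.get_obs()["joints"],2))
# bore centre seen in the hub top plane; look for dark/bright region
cv2.imwrite("pics/j.png",cv2.resize(f["color"][180:384,150:356],(600,594),interpolation=cv2.INTER_CUBIC))
t,_,_=tool();print("hub top centre if centred",proj(f,t+[0,0,.0025]),"spindle top",proj(f,(.5805,.0392,.131)))
E
```

```text
t 9.25 tcp [0.5815 0.0368 0.1932] jaw yaw 89.9 down [ 1.e-04 -9.e-04 -1.e+00] F [-0.5 -1.1 -1.7] w 49.0 | shift(m, tool) [ 0.0332  0.0024 -0.001 ]
turn about tool x for yaw: -0.002 rad
[-0.36  0.39  0.24  1.85 -0.11  0.92  1.5 ]
hub top centre if centred [253.56275863 262.87826813] spindle top [257.12982023 212.24581563]
```

View pics/j.png

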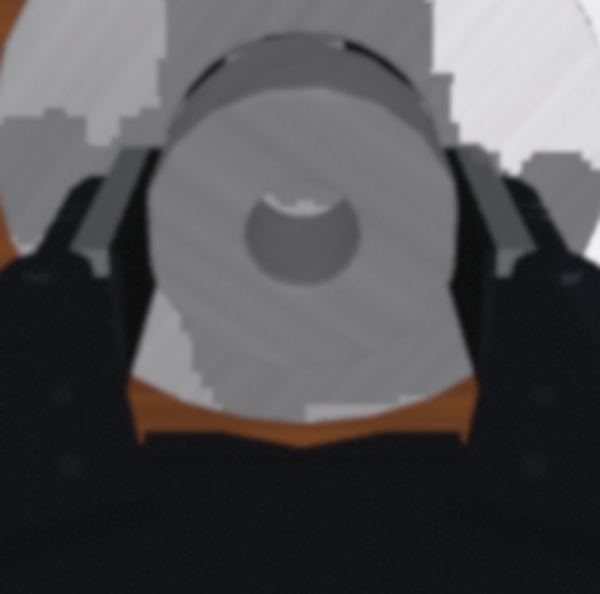

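Emit:
apply_moves(increments="40 0.01 0.0024 0 0 0 0;40 0.01 0 0 0 0 0;40 0.005 0 0 0 0 0;40 0.005 0 0 0 0 0;40 0.005 0 0 0 0 0;40 0.005 0 0 0 0 0;40 0 0 0 0 0 0;40 0 0 0 0 0 0")

```text
clock: 10.05
tcp_pos: [0.5812, 0.0414, 0.1533]
orientation: [-0.001, 1.571, 0.001]
contact_force: [0.3, 0.5, -1.2]
grip_width: 0.0496
```

Emit:
apply_moves(increments="40 0.005 0 0 0 0 0;40 0.005 0 0 0 0 0;40 0.005 0 0 0 0 0;40 0 0 0 0 0 0;40 0 0 0 0 0 0;40 0 0 0 0 0 0;40 0 0 0 0 0 0;40 0 0 0 0 0 0")

```text
clock: 10.85
tcp_pos: [0.5813, 0.0397, 0.1376]
orientation: [-0.001, 1.571, -0.002]
contact_force: [1.3, -6.1, -4.5]
grip_width: 0.0488
```

Emit:
apply_moves(increments="40 0 -0.0012 0 0 0 0;40 0.005 0 0 0 0 0;40 0.005 0 0 0 0 0;40 0.005 0 0 0 0 0;40 0.005 0 0 0 0 0;40 0.005 0 0 0 0 0;40 0 0 0 0 0 0;40 0 0 0 0 0 0")

```text
clock: 11.65
tcp_pos: [0.5812, 0.0396, 0.1123]
orientation: [-0.001, 1.571, -0.0]
contact_force: [3.4, -4.8, -5.6]
grip_width: 0.049
```

Emit:
apply_moves(increments="40 0 -0.001 0.0007 0 0 0;40 0.002 0 0 0 0 0;40 0.002 0 0 0 0 0;40 0.002 0 0 0 0 0;40 0.003 0 0 0 0 0;40 0 0 0 0 0 0;40 0 0 0 0 0 0;40 0 0 0 0 0 0")

```text
clock: 12.45
tcp_pos: [0.582, 0.0395, 0.1066]
orientation: [0.0, 1.57, 0.002]
contact_force: [-8.6, -2.7, 21.7]
grip_width: 0.0488
```

Resting on the lugs at the predicted height (TCP z 0.1066). I'll ease the pressure and turn.

Emit:
apply_moves(increments="40 -0.0008 0 -0.0007 0 0 0;40 0 0 0 0.35 0 0;40 0 0 0 0.35 0 0;40 0 0 0 0.35 0 0;40 0 0 0 0.35 0 0;40 0 0 0 0.35 0 0;40 0 0 0 0.35 0 0;40 0 0 0 0 0 0")

```text
clock: 13.25
tcp_pos: [0.5825, 0.0389, 0.1065]
orientation: [0.198, 1.559, -0.198]
contact_force: [-1.2, -4.6, 10.1]
grip_width: 0.0489
```

Emit:
apply_moves(increments="40 0.0003 0 0 0.35 0 0;40 0 0 0 0.35 0 0;40 0 0 0 0.35 0 0;40 0 0 0 0.35 0 0;40 0 0 0 0.35 0 0;40 0 0 0 0.35 0 0;40 0 0 0 0.35 0 0;40 0 0 0 0.35 0 0")

```text
clock: 14.05
tcp_pos: [0.5815, 0.0391, 0.1047]
orientation: [0.46, 1.52, -0.461]
contact_force: [0.4, -4.4, -1.4]
grip_width: 0.0492
```

It dropped below lug height with the force gone, so the slots have found the lugs. Pressing down.

Emit:
apply_moves(increments="40 0.002 0 0 0 0 0;40 0.002 0 0 0 0 0;40 0.002 0 0 0 0 0;40 0 0 0 0 0 0;40 0 0 0 0 0 0;40 0 0 0 0 0 0;40 0 0 0 0 0 0;40 0 0 0 0 0 0")

```text
clock: 14.85
tcp_pos: [0.5817, 0.0389, 0.1008]
orientation: [0.46, 1.521, -0.458]
contact_force: [-5.2, -4.4, 21.1]
grip_width: 0.0494
```

```bash
python3 -c "
from h import *
go((.5805,.0392,.1)); print(r.get_obs()['moment'].round(2))"
```

```text
t 14.85 tcp [0.5817 0.0389 0.1008] jaw yaw 56.4 down [ 1.1e-03  7.0e-04 -1.0e+00] F [-5.2 -4.4 21.1] w 49.4 | shift(m, tool) [ 0.0007 -0.0004 -0.0012]
[-1.18  1.3   0.28]
```

The reel is home: 5.8 mm below lug level, with 21 N reaction. Releasing and lifting.

Emit:
apply_moves(increments="40 -0.0015 0 0 0 0 0;85 0 0 0 0 0 0;85 0 0 0 0 0 0;85 0 0 0 0 0 0;85 0 0 0 0 0 0;85 0 0 0 0 0 0;85 0 0 0 0 0 0;85 0 0 0 0 0 0")

```text
clock: 15.65
tcp_pos: [0.5812, 0.0393, 0.1003]
orientation: [0.46, 1.522, -0.46]
contact_force: [0.2, 0.0, -0.3]
grip_width: 0.0853
```

Emit:
apply_moves(increments="85 -0.01 0 0 0 0 0;85 -0.03 0 0 0 0 0;85 -0.04 0 0 0 0 0;85 -0.04 0 0 -0.5 0 0;85 -0.03 0 0 -0.8 0 0;85 0 0 -0.03 -0.9 0 0;85 0 0 0 -0.9 0 0;85 0 0 0 -0.9 0 0")

```text
clock: 16.45
tcp_pos: [0.5534, 0.0522, 0.2516]
orientation: [0.08, 1.568, -0.079]
contact_force: [0.9, -0.3, -0.7]
grip_width: 0.0851
```

Emit:
apply_moves(increments="85 0 0 0 -0.9 0 0;85 0 0 0 0 0 0;85 0 0 0 0 0 0;85 0 0 0 0 0 0;85 0 0 0 0 0 0;85 0 0 0 0 0 0;85 0 0 0 0 0 0;85 0 0 0 0 0 0")

```text
clock: 17.25
tcp_pos: [0.5539, 0.0518, 0.2503]
orientation: [-0.001, 1.571, 0.001]
contact_force: [-0.2, 0.6, 0.2]
grip_width: 0.085
```

```bash
python3 - <<'E'
from h import *
import pickle
f=r.grab_frame("wrist");pickle.dump(f,open("f4.pkl","wb"))
go((.508,.429,.25),90);print(np.round(r.get_obs()["joints"],2))
for z in (.076,.103,.131):print(z,proj(f,(.5805,.0392,z)))
cv2.imwrite("pics/k.png",cv2.resize(f["color"][80:300,130:380],(750,660))[:600])
E
```

```text
t 17.3 tcp [0.5539 0.0518 0.2503] jaw yaw 90.1 down [-1.e-04 -0.e+00 -1.e+00] F [-0.3  0.6  0.3] w 85.0 | shift(m, tool) [ 2.000e-04  3.773e-01 -4.550e-02]
turn about tool x for yaw: 0.001 rad
[-0.46  0.28  0.31  1.86 -0.1   1.01  1.47]
0.076 [241.56501939 199.79202351]
0.103 [240.50154426 208.33515409]
0.131 [239.17648341 218.97864208]
```

View pics/k.png

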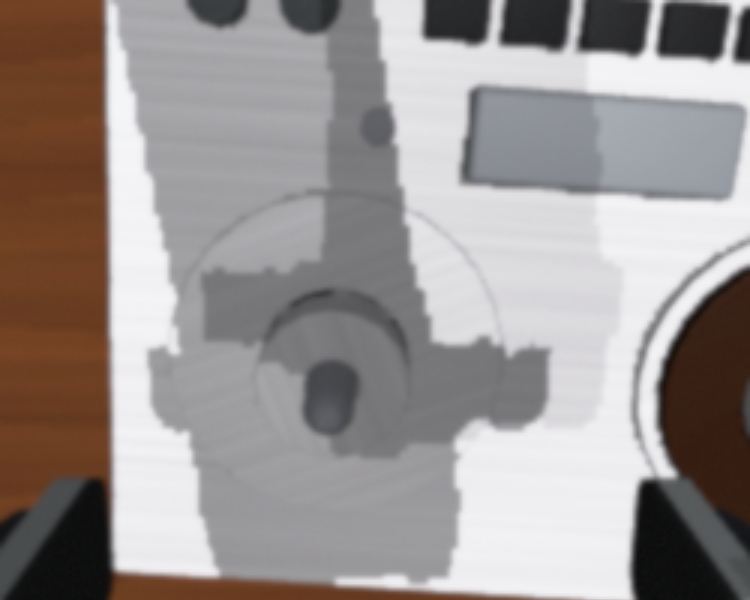

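The reel sits on the spindle and the spindle tip appears at (239,218) as predicted, so the axis estimate holds. On to the collar.

Emit:
apply_moves(increments="85 0 0.045 -0.006 0 0 0;85 0 0.045 -0.006 0 0 0;85 0 0.045 -0.006 0 0 0;85 0 0.045 -0.006 0 0 0;85 0 0.045 -0.006 0 0 0;85 0 0.045 -0.006 0 0 0;85 0 0.045 -0.006 0 0 0;85 0 0.045 -0.0035 0 0 0")

```text
clock: 18.1
tcp_pos: [0.5073, 0.4136, 0.2503]
orientation: [-0.001, 1.571, 0.001]
contact_force: [1.1, 0.8, 0.5]
grip_width: 0.085
```

Emit:
apply_moves(increments="85 0 0.0173 0 0 0 0;85 0.03 0 0 0 0 0;85 0.04 0 0 0 0 0;85 0.04 0 0 0 0 0;85 0 0 0 0 0 0;85 0 0 0 0 0 0;85 0 0 0 0 0 0;85 0 0 0 0 0 0")

```text
clock: 18.9
tcp_pos: [0.5093, 0.4299, 0.143]
orientation: [0.002, 1.568, 0.003]
contact_force: [-0.3, -0.3, 0.2]
grip_width: 0.085
```

```bash
python3 - <<'E'
from h import *
f=r.grab_frame("wrist")
u,v=proj(f,(.508,.429,.026)).astype(int)
hsv=cv2.cvtColor(f["color"],cv2.COLOR_BGR2HSV)[v-40:v+40,u-40:u+40]
m=((hsv[...,1]<80)&(hsv[...,2]>60)).astype(np.uint8)
c,_=cv2.findContours(m,cv2.RETR_EXTERNAL,cv2.CHAIN_APPROX_NONE);c=max(c,key=cv2.contourArea)
print(u,v,cv2.boundingRect(c),cv2.contourArea(c))
go((.508,.429,.025),90)
cv2.imwrite("pics/l.png",cv2.resize(f["color"][v-60:v+60,u-80:u+80],(640,480)))
E
```

```text
251 189 (23, 21, 36, 39) 1059.5
t 18.95 tcp [0.509  0.4298 0.1426] jaw yaw 90.1 down [ 0.0026  0.0027 -1.    ] F [0.5 0.5 0.5] w 85.0 | shift(m, tool) [ 0.1176 -0.0011 -0.0013]
turn about tool x for yaw: 0.001 rad
```

View pics/l.png

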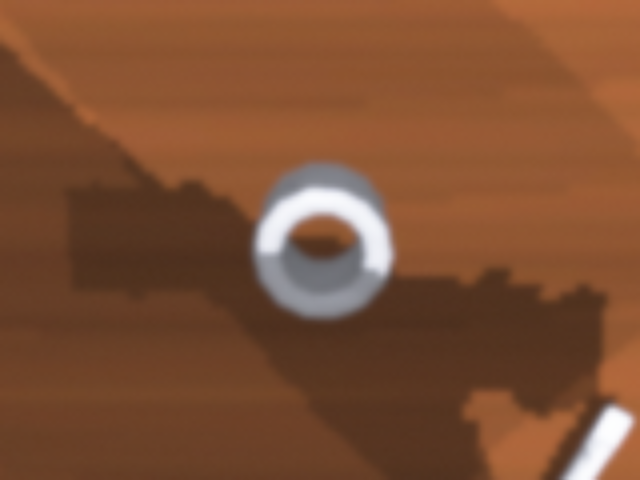

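The collar's top ring is centred at pixel (252,192), so its x is about 0.510. Adjust, descend and grip.

Emit:
apply_moves(increments="85 0.02 -0.0005 0.002 0 0 0;85 0.04 0 0 0 0 0;85 0.03 0 0 0 0 0;85 0.02 0 0 0 0 0;85 0.006 0 0 0 0 0;85 0 0 0 0 0 0;85 0 0 0 0 0 0;85 0 0 0 0 0 0", squeeze=40)

```text
clock: 19.75
tcp_pos: [0.5109, 0.4293, 0.0261]
orientation: [0.001, 1.569, 0.002]
contact_force: [-0.2, 0.4, 0.7]
grip_width: 0.0851
```

Emit:
apply_moves(increments="20 0 0 0 0 0 0;20 0 0 0 0 0 0;20 0 0 0 0 0 0;20 0 0 0 0 0 0;20 0 0 0 0 0 0;20 0 0 0 0 0 0;20 0 0 0 0 0 0;20 0 0 0 0 0 0", squeeze=40)

```text
clock: 20.55
tcp_pos: [0.5101, 0.4286, 0.0247]
orientation: [-0.001, 1.571, 0.001]
contact_force: [-2.1, -0.6, 6.1]
grip_width: 0.029
```

```bash
python3 -c "
from h import *
go((.5805,.0392,.25),90)"
```

```text
t 20.55 tcp [0.5101 0.4286 0.0247] jaw yaw 90.1 down [ 1.e-04  2.e-04 -1.e+00] F [-2.1 -0.6  6.1] w 29.0 | shift(m, tool) [-0.2253 -0.3894  0.07  ]
turn about tool x for yaw: 0.001 rad
```

Emit:
apply_moves(increments="20 -0.01 0 0 0 0 0;20 -0.03 0 0 0 0 0;20 -0.04 0 0 0 0 0;20 -0.04 0 0 0 0 0;20 -0.04 0 0 0 0 0;20 -0.02 -0.02 0.004 0 0 0;20 0 -0.035 0.007 0 0 0;20 0 -0.04 0.007 0 0 0")

```text
clock: 21.35
tcp_pos: [0.5281, 0.3341, 0.2056]
orientation: [-0.001, 1.569, 0.005]
contact_force: [0.3, -0.6, -1.2]
grip_width: 0.0291
```

Emit:
apply_moves(increments="20 0 -0.04 0.007 0 0 0;20 0 -0.04 0.007 0 0 0;20 0 -0.04 0.007 0 0 0;20 0 -0.04 0.007 0 0 0;20 0 -0.04 0.007 0 0 0;20 0 -0.04 0.007 0 0 0;20 0 -0.035 0.007 0 0 0;20 0 -0.019 0.0035 0 0 0")

```text
clock: 22.15
tcp_pos: [0.5811, 0.0353, 0.2048]
orientation: [0.002, 1.57, -0.004]
contact_force: [-0.2, -0.3, -1.3]
grip_width: 0.029
```

Emit:
apply_moves(increments="20 0.02 0 0 0 0 0;20 0.01 0 0 0 0 0;20 0 0 0 0 0 0;20 0 0 0 0 0 0;20 0 0 0 0 0 0;20 0 0 0 0 0 0;20 0 0 0 0 0 0;20 0 0 0 0 0 0")

```text
clock: 22.95
tcp_pos: [0.5811, 0.0397, 0.1746]
orientation: [-0.001, 1.57, 0.001]
contact_force: [0.8, 0.2, -1.6]
grip_width: 0.0287
```

```bash
python3 - <<'E'
from h import *
f=r.grab_frame("wrist");t,_,_=tool()
go((.5805,.0392,.156),90)
cv2.imwrite("pics/m.png",cv2.resize(f["color"][190:310,173:333],(800,600),interpolation=cv2.INTER_CUBIC))
print("collar top if centred",proj(f,t+[0,0,.0013]),"spindle top",proj(f,(.5805,.0392,.131)))
E
```

```text
t 23.0 tcp [0.581  0.0397 0.1745] jaw yaw 90.1 down [ 3.e-04  1.e-04 -1.e+00] F [-0.4  0.4 -1. ] w 28.7 | shift(m, tool) [ 0.0185 -0.0005 -0.0005]
turn about tool x for yaw: 0.001 rad
collar top if centred [253.08162896 261.4939856 ] spindle top [252.41795755 223.60542886]
```

View pics/m.png

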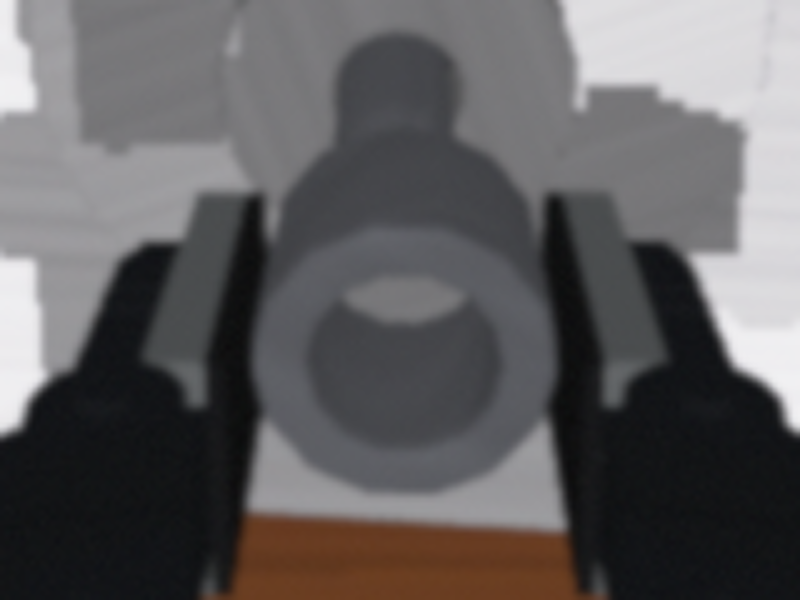

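The collar is centred in the grip (seen (253.8,262), expected (253.1,261.5)). Descending over the spindle.

Emit:
apply_moves(increments="20 0.01 -0.0005 -0.0005 0 0 0;20 0.005 0 0 0 0 0;20 0.004 0 0 0 0 0;20 0.004 0 0 0 0 0;20 0.004 0 0 0 0 0;20 0 0 0 0 0 0;20 0 0 0 0 0 0;20 0 0 0 0 0 0")

```text
clock: 23.8
tcp_pos: [0.5806, 0.0391, 0.1475]
orientation: [-0.001, 1.57, 0.001]
contact_force: [0.2, -0.8, -0.3]
grip_width: 0.0287
```

Emit:
apply_moves(increments="20 0.005 0 0 0 0 0;20 0.005 0 0 0 0 0;20 0.004 0 0 0 0 0;20 0.003 0 0 0 0 0;20 0.003 0 0 0 0 0;20 0 0 0 0 0 0;20 0 0 0 0 0 0;20 0 0 0 0 0 0")

```text
clock: 24.6
tcp_pos: [0.5804, 0.0391, 0.1277]
orientation: [-0.001, 1.571, 0.001]
contact_force: [-2.9, -0.1, 5.8]
grip_width: 0.0292
```

The collar is seated on the hub: TCP z is 0.1277 as predicted, with 5.8 N reaction. Releasing and retreating.

Emit:
apply_moves(increments="50 0 0 0 0 0 0;85 0 0 0 0 0 0;85 0 0 0 0 0 0;85 0 0 0 0 0 0;85 0 0 0 0 0 0;85 0 0 0 0 0 0;85 0 0 0 0 0 0;85 0 0 0 0 0 0")

```text
clock: 25.4
tcp_pos: [0.5804, 0.0391, 0.1273]
orientation: [-0.001, 1.571, 0.001]
contact_force: [0.1, 0.5, 0.4]
grip_width: 0.085
```

Emit:
apply_moves(increments="85 -0.01 0 0 0 0 0;85 -0.03 0 0 0 0 0;85 -0.04 0 0 0 0 0;85 -0.04 0 -0.03 0 0 0;85 0 0 0 0 0 0;85 0 0 0 0 0 0;85 0 0 0 0 0 0;85 0 0 0 0 0 0")

```text
clock: 26.2
tcp_pos: [0.5501, 0.039, 0.2461]
orientation: [-0.001, 1.573, 0.0]
contact_force: [0.7, -0.1, -0.4]
grip_width: 0.0848
```

```bash
python3 - <<'E'
from h import *
f=r.grab_frame("wrist");s=r.grab_frame("side")
go((.5805,.0392,.25))
u,v=proj(f,(.5805,.0392,.1)).astype(int);a,b=proj(s,(.5805,.032,.1)).astype(int)
print("collar top pred",proj(f,(.5805,.0392,.129))-[u-60,v-60],"x5/0.75.. left scale",400/120)
cv2.imwrite("pics/n.png",np.hstack([cv2.resize(f["color"][v-60:v+60,u-60:u+60],(400,400),interpolation=cv2.INTER_CUBIC),cv2.resize(s["color"][b-35:b+35,a-35:a+35],(400,400),interpolation=cv2.INTER_CUBIC)]))
E
```

```text
t 26.3 tcp [0.5502 0.039  0.2462] jaw yaw 90.1 down [-2.e-03 -7.e-04 -1.e+00] F [ 0.7 -0.6  0. ] w 85.0 | shift(m, tool) [-0.0039  0.0002  0.0303]
collar top pred [60.58549297 72.15203662] x5/0.75.. left scale 3.3333333333333335
```

View pics/n.png

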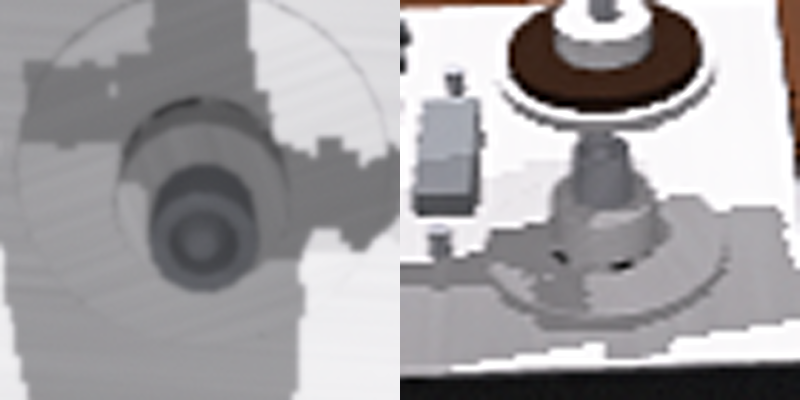

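The collar top is at (203,240) in the left crop, against a prediction of (202,240.5). It stands on the hub with the spindle tip almost flush, and the reel lies flat. Handing in.

```bash
python3 -c "
from bench import r
print(r.hand_in())"
```

```text
the job is handed in; nothing more can be done
None
```

The empty reel is home on the bare spindle, the locking collar is on its hub, the gripper has let go, and I handed the job in at about 26 s. No verdict was reported.

- **Reel:** I gripped it by the hub, lowered it over the spindle until it rested on the lugs, and turned it about 34° until the slots dropped in. It then went down a further 5.8 mm (a full drop is 6 mm) and pressed back with 21 N.
- **Collar:** it stopped with the tool at z 0.1277 m, exactly where it should if sitting on the hub, with a 5.8 N reaction. In the last picture its top was within 1 pixel of where I expected it.
- **At the end:** the gripper was open and clear, with no contact force beyond sensor noise.
- **Disagreements:** the side camera placed things about 7 mm off in y compared with the other views, so I used the wrist camera and the feel of contact instead. The gripper read 49 mm on the 52 mm hub and 29 mm on the 30 mm collar, but both were held firmly.
- **Not checked:** I took no final picture of the objects to be left alone. There was no unexplained contact force during the moves.

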